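# Spanners back on the rack in order of size

### The arm

A 6-joint arm with a two-finger parallel gripper is mounted at the origin on a cart in front of the work surface, level with it; the furniture and walls round the work are solid. World frame = base frame: x ahead of the robot, y to its left, z up, the work surface at z = 0. Lengths are in m, angles in degrees, forces in N, time in s.
With the tool pointing down it reaches from about 0.4 to 0.825 m from the base axis. Payload 7 kg.
Tool frame: the origin (TCP) lies on the centre line of the jaws, within the pads' length; the fingertips stand 19 mm ahead of it and the grasp point (between the pads) is the TCP (r.tip_extent is the distance from the TCP to the fingertips, in m); z points along the fingers, y is the line along which they close (so a half turn about z gives the same grasp; the last joint's range is limited). The gripper opens to 88 mm and grips with 3 to 60 N. Pads are 19 mm wide; open, the fingers measure 130 mm over their backs; the gripper's body (78 mm by 193 mm) begins 47 mm behind the grasp point.
Start: joints at [81.939, 20.546, 0.682, 0, -70.136, -16.507], TCP at [0.281, 0.614, 0.215] pointing down, gripper open.
Joint ranges: [-176.03, 176.03], [-82.01, 121.73], [-58.28, 71.71], [-173.87, 95.51], [-174.79, -0.11], [-173.66, 173.66]. Speed limits (degrees/s): [136.94, 136.94, 172.46, 180, 180, 180].

### API

Orientations are given as [roll, pitch, yaw] about the fixed x, y, z axes, in that order (R = Rz(yaw) Ry(pitch) Rx(roll)).
In Python, from plant import r gives the robot as it stands. The module is installed in compiled form; this text tells all that it offers.
- The arm moves only by the tool jog_arm, never from a script. Its argument "deltas" is a list that holds one entry, the list of rows, each a list of 5 numbers: the opening, from -1 (shut) to 1 (fully open), then the shift along the world's x, y, z in cm, then the turn about the world's z in rad. In form: [[[claw, dx, dy, dz, turn], ...]]. A call has 1 to 8 rows; each row shifts and turns the commanded pose from where the row before left it; what a row does not reach is not made up. A row lasts 1/8 s, in which the tool goes at most 62.5 mm and 10.7 degrees, less where a joint would pass 70% of its speed; a pose out of reach is approached as far as the arm can. A call with a gripper value outside its range is refused whole. The fingers move at their own pace and stop on an object; "force" is the grip in N (left out, the last holds). Time passes only in rows, so rows that do not move let the fingers close. It gives the time, the measured TCP pose, the force, the opening and the grip force at its end, in the units of the state.
- r.get_state(): the state, without advancing time (a new reading comes with each control period).
- r.capture(name): name is "scene" or "top" or "wrist"; returns the picture (384x512x3 uint8, blue, green, red); there is no depth.
- r.camera_info(name): a dict with "fx", "fy", "cx", "cy" (pixels), "view" (4x4, takes a point from world to camera coordinates). Camera axes: x right, y up, looking along -z (the intrinsics and any distortion apply to the point x, -y, -z); pixel columns grow to the right and rows downward; lengths in m; the calibration is good to about 2 mm. A picture is of the moment at which its call begins: read the wrist's pose just before it. camera_info takes no time and is no camera call; for the wrist camera it gives the pose at the moment of the call.
- r.close_job(): hands the job in; it is judged then, once.
The state is a dict: "time_s": time; "joints": joint angles; "qd": joint speeds; "joint_torque": joint torques, N m; "tcp_pos": TCP position; "eef_rot": TCP orientation; "contact_force": force on the tool from outside, world axes, zero at the start; "moment": the same for the moment, N m; "gripper_width": finger opening in m; "gripper_force": force on a finger pad.
Only numpy, scipy, OpenCV 4.12 (cv2) and the standard library are available. Lean on these libraries where they do the work, as an engineer would, in place of code of your own. Each camera call takes 0.05 s, during which the arm holds its last target. There are 200 camera calls.

### The job

Put the four loose spanners back on the spanner rack in order of size: the largest in the slot next to the red disc, then ever smaller, so that the smallest lies next to the white disc. Lay each flat across both bars, along the middle of its own slot and centred lengthwise over the bars, either way round, and leave the tape roll, the black knob and the small blue box where they are.

Things in the scene. Friction and masses are not known exactly. Their poses are not given: they have to be found in the camera images.
- spanner_10: smallest of four steel combination spanners, 127 mm long, jaw 24 mm wide, shank 8 mm wide. Origin at mid-length at the underside of its ends; x along the shank, open jaw at -x, ring at +x; z up. Lying flat, shank 1 to 6 mm above the origin, ends 0 to 10 mm. Shank clear for 36 mm either side of the origin
- spanner_12: second smallest of four steel combination spanners, 165 mm long, jaw 34 mm wide, shank 10 mm wide. Origin at mid-length at the underside of its ends; x along the shank, open jaw at -x, ring at +x; z up. Lying flat, shank 1 to 6 mm above the origin, ends 0 to 10 mm. Shank clear for 36 mm either side of the origin
- spanner_19: second largest of four steel combination spanners, 215 mm long, jaw 48 mm wide, shank 14 mm wide. Origin at mid-length at the underside of its ends; x along the shank, open jaw at -x, ring at +x; z up. Lying flat, shank 1 to 6 mm above the origin, ends 0 to 10 mm. Shank clear for 36 mm either side of the origin
- spanner_22: largest of four steel combination spanners, 262 mm long, jaw 54 mm wide, shank 16 mm wide. Origin at mid-length at the underside of its ends; x along the shank, open jaw at -x, ring at +x; z up. Lying flat, shank 1 to 6 mm above the origin, ends 0 to 10 mm. Shank clear for 36 mm either side of the origin
- rack: fixed wooden board 96 x 330 x 10 mm (x, y, z) with two 6 mm aluminium bars along y at x = -24 and 24, tops at z = 30 mm. 6 mm black pins on the bars (tops at z = 43, y = -124, -62, 0, 62, 124) part 4 slots; their centres, marked by ticks, are at y = -93, -31, 31, 93. A spanner lies along x across both bars, its origin at z = 29. Origin: centre of the underside, on the bench; z up
- red_disc: red plastic disc, 26 mm across, 6 mm thick, fixed on the rack's board at one end of the row of slots (rack y = +147 or -147 mm, varies); the other end has the white disc. Origin: centre of its underside
- white_disc: white plastic disc, 26 mm across, 6 mm thick, fixed on the rack's board at one end of the row of slots (rack y = +147 or -147 mm, varies); the other end has the red disc. Origin: centre of its underside
- ptfe_tape: bystander: small white tape roll with a blue rim, 52 mm across, 12 mm high. Origin under its centre
- steam_knob: bystander: black round knob, 44 mm across, 39 mm high. Origin under its centre
- oring_box: bystander: small blue box with a cream lid, 53 x 78 x 30 mm. Origin under its centre

How it is judged (in metres and radians):
At the end, for the whole second after the job is handed in: Sizes fall from the red disc to the white; each spanner lies face up on both bars, origin within 15 mm of its slot's centre line, 14 mm of the rack's middle lengthwise and 4 mm of 29 mm height, within 0.2 rad of the slot's direction, tilt under 0.12 rad; all at rest (((y of red_disc in the frame of rack above 0 m and y of spanner_10 in the frame of rack between -0.108 and -0.078 m and y of spanner_12 in the frame of rack between -0.046 and -0.016 m and y of spanner_19 in the frame of rack between 0.016 and 0.046 m and y of spanner_22 in the frame of rack between 0.078 and 0.108 m) or (y of red_disc in the frame of rack below 0 m and y of spanner_10 in the frame of rack between 0.078 and 0.108 m and y of spanner_12 in the frame of rack between 0.016 and 0.046 m and y of spanner_19 in the frame of rack between -0.046 and -0.016 m and y of spanner_22 in the frame of rack between -0.108 and -0.078 m)) and x of spanner_10 in the frame of rack between -0.014 and 0.014 m and z of spanner_10 in the frame of rack between 0.025 and 0.033 m and angle between the x axis of each of spanner_10, spanner_12, spanner_19, spanner_22 and the x axis of rack, either way round below 0.2 rad and angle between each of spanner_10, spanner_12, spanner_19, spanner_22's own z axis and vertical below 0.12 rad and linear speed of each of spanner_10, spanner_12, spanner_19, spanner_22 below 0.02 m/s and angular speed of each of spanner_10, spanner_12, spanner_19, spanner_22 below 0.2 rad/s and x of spanner_12 in the frame of rack between -0.014 and 0.014 m and z of spanner_12 in the frame of rack between 0.025 and 0.033 m and x of spanner_19 in the frame of rack between -0.014 and 0.014 m and z of spanner_19 in the frame of rack between 0.025 and 0.033 m and x of spanner_22 in the frame of rack between -0.014 and 0.014 m and z of spanner_22 in the frame of rack between 0.025 and 0.033 m); the robot touches nothing.
It fails at once if the tape roll is displaced by more than 20 mm (distance of ptfe_tape from where it was at the start of the episode above 0.02 m).
It fails at once if the black knob is displaced by more than 20 mm (distance of steam_knob from where it was at the start of the episode above 0.02 m).
It fails at once if the small blue box is displaced by more than 20 mm (distance of oring_box from where it was at the start of the episode above 0.02 m).
It also fails if it takes over 134 s, if anything falls off the work surface, if the arm or the gripper's body presses on something with over 40 N, if the wrist force passes 120 N, or if a joint passes its speed limit or range.

## Working session

There is one attempt and no reset: what is moved stays moved. The work goes in short steps, Python scripts to look and compute and a tool call to move; the robot and the scene stay as the last step left them, time stands still between calls to the robot, and variables do not carry over. Pictures are saved under pics/ and viewed, at most 14 in all, crops included, and the job is handed in when it is done.

Besides the shell and the picture viewer there is one more tool, called after "Request:" by a JSON object that holds its "op" and its "data", one argument or row to a line. jog_arm: Moves the arm, as the interface text tells. Its arguments: {"type":"object","properties":{"deltas":{"type":"array"},"force":{"type":"number"}},"required":["deltas"]}

```bash
mkdir -p pics
python3 - <<'E'
from plant import r
import cv2,numpy as np
for n in("top","scene"):
    im=r.capture(n); cv2.imwrite(f"pics/{n}0.png",im)
    c=r.camera_info(n); print(n,{k:(np.round(v,4).tolist() if hasattr(v,'shape') else v) for k,v in c.items()})
print(r.get_state(),r.tip_extent)
E
```

```text
top {'fx': 490.01083842091356, 'fy': 490.01083842091356, 'cx': 258.8109514866372, 'cy': 188.80338612020515, 'view': [[0.0266, -0.9996, -0.0048, 0.0157], [0.9953, 0.026, 0.0929, -0.6267], [-0.0928, -0.0073, 0.9957, -1.5891], [0.0, 0.0, 0.0, 1.0]]}
scene {'fx': 346.5615543950555, 'fy': 346.5615543950555, 'cx': 263.6037174866247, 'cy': 193.66316150983027, 'view': [[0.9114, -0.4111, 0.0181, -0.5601], [0.2992, 0.6922, 0.6568, -0.2498], [-0.2825, -0.5932, 0.7538, -0.9992], [0.0, 0.0, 0.0, 1.0]]}
{'time_s': 0.1, 'joints': array([ 8.19396632e+01,  2.05866642e+01,  6.39504821e-01, -1.74902022e-02,
       -7.01380858e+01, -1.65072138e+01]), 'qd': array([-0.11200937, -0.11604348,  0.06331243,  0.05292434,  0.091739  ,
        0.05708704]), 'joint_torque': array([-4.23403408e-04, -5.84160233e+01,  2.93750972e+01,  7.01531410e+00,
        1.01638897e-02, -5.79012908e-05]), 'tcp_pos': array([0.28047558, 0.61345828, 0.21432837]), 'eef_rot': array([ 1.79913596e+02, -8.45816466e-03, -2.45734988e+01]), 'contact_force': array([-0.75710558, -0.46512049,  0.06914693]), 'moment': array([-0.00987841,  0.00971084, -0.01003778]), 'gripper_force': 0.0, 'gripper_width': 0.08737997756970017} 0.019
```

View pics/top0.png

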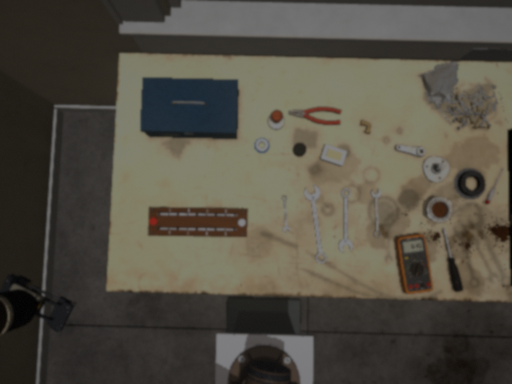

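View pics/scene0.png

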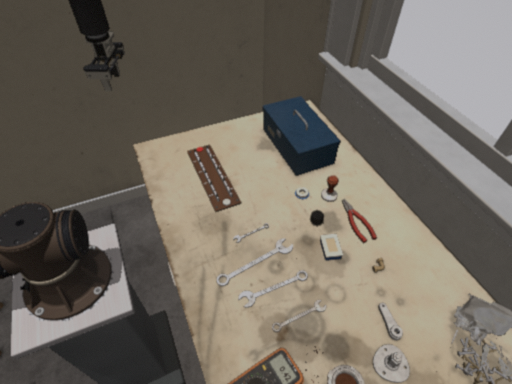

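Top view: the rack is at about (198,222), with red at the left end (153,222) and white at the right (242,222). The spanners are near (285,213), (316,224), (346,219) and (377,211). The scene view agrees.

```bash
cat > h.py <<'E'
from plant import r
import cv2,numpy as np
def ray(c,px):
    V=np.array(c["view"]);R=V[:3,:3];t=V[:3,3]
    px=np.atleast_2d(np.float64(px))
    d=np.c_[(px[:,0]-c["cx"])/c["fx"],-(px[:,1]-c["cy"])/c["fy"],-np.ones(len(px))]@R
    return -R.T@t,d
def plane(c,px,z):
    o,d=ray(c,px); return o+d*((z-o[2])/d[:,2])[:,None]
def tri(c1,p1,c2,p2):
    o1,d1=ray(c1,p1);o2,d2=ray(c2,p2);out=[]
    for a,b in zip(d1,d2):
        s=np.linalg.lstsq(np.c_[a,-b],o2-o1,rcond=None)[0]
        out.append(np.r_[(o1+s[0]*a+o2+s[1]*b)/2,np.linalg.norm(o1+s[0]*a-o2-s[1]*b)])
    return np.array(out)
E
python3 - <<'E'
from h import *
c=r.camera_info("top")
P=plane(c,[(285,213),(316,224),(346,219),(377,211),(198,222),(153,222),(242,222),(261,145),(299,150),(334,155)],0.005)
print(P.round(3))
w=r.camera_info("wrist");print(w["fx"],w["cx"],w["cy"],np.round(np.linalg.inv(w["view"]),3))
im=cv2.imread("pics/top0.png")[180:270,140:400]
cv2.imwrite("pics/topc.png",cv2.resize(im,None,fx=3,fy=3,interpolation=cv2.INTER_CUBIC))
E
```

```text
[[ 0.55  -0.057  0.005]
 [ 0.516 -0.161  0.005]
 [ 0.535 -0.261  0.005]
 [ 0.564 -0.364  0.005]
 [ 0.512  0.232  0.005]
 [ 0.508  0.382  0.005]
 [ 0.516  0.085  0.005]
 [ 0.777  0.029  0.005]
 [ 0.763 -0.1    0.005]
 [ 0.749 -0.218  0.005]]
300.37983417289695 254.84250352840527 192.59265439337526 [[-0.415  0.879  0.232  0.343]
 [-0.91  -0.402 -0.106  0.584]
 [ 0.    -0.255  0.967  0.385]
 [ 0.     0.     0.     1.   ]]
```

View pics/topc.png

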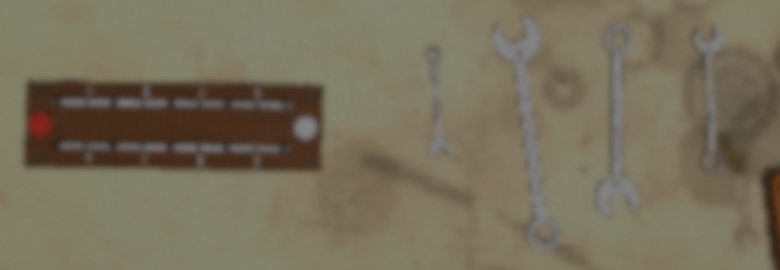

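Request:
{"op": "jog_arm", "data": {
  "deltas": [
    [[1,2.7,-4.5,0,0.061],[1,2.7,-4.5,0,0.061],[1,2.7,-4.5,0,0.061],[1,2.7,-4.5,0,0.061],[1,2.7,-4.5,0,0.061],[1,2.7,-4.5,0,0.061],[1,2.7,-4.5,0,0.062],[1,2.7,-4.5,0,0]]
  ]
}}

```text
time_s: 1.1
tcp_pos: [0.4971, 0.2522, 0.215]
eef_rot: [180.0, 0.0, 0.0]
contact_force: [1.3, 0.0, -0.1]
gripper_width: 0.0877
gripper_force: 0.0
```

Run:
```python
from h import *
import pickle
r.capture("wrist")
c=r.camera_info("wrist");im=r.capture("wrist");cv2.imwrite("pics/w1.png",im);pickle.dump(c,open("w1.pkl","wb"))
print(r.get_state()["tcp_pos"],r.get_state()["eef_rot"],r.get_state()["qd"].round(2))
```

```text
[0.49795281 0.25004464 0.21484446] [ 1.79939276e+02  3.73349376e-02 -2.75411305e-01] [ 3.38  0.24  0.43 -0.65  0.42 -4.16]
```

View pics/w1.png

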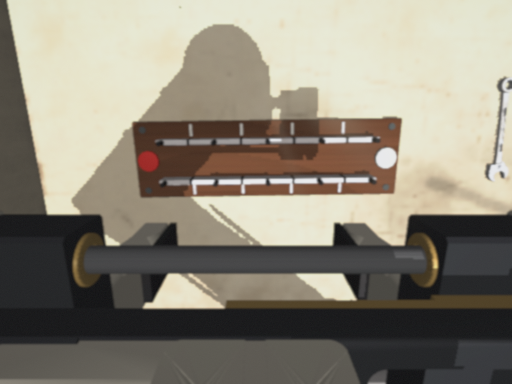

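Wrist view: the rack runs from (135,120) to (400,195), red disc at (148,161), white disc at (386,158) and spanner_10 at the right edge. I'll move on for the second view.

Request:
{"op": "jog_arm", "data": {
  "deltas": [
    [[1,-1,-5,0,0],[1,-1,-5,0,0],[1,-1,-5,0,0],[1,-1,-5,0,0],[1,-1,0,0,0],[1,0,0,0,0],[1,0,0,0,0]]
  ]
}}

```text
time_s: 2.08
tcp_pos: [0.4471, 0.0548, 0.2152]
eef_rot: [-180.0, -0.0, 0.0]
contact_force: [0.1, 0.4, 0.3]
gripper_width: 0.0877
gripper_force: 0.0
```

```bash
cat > snap.py <<'E'
from h import *
import pickle,sys
n=sys.argv[1]
c=r.camera_info("wrist");im=r.capture("wrist");cv2.imwrite(f"pics/{n}.png",im);pickle.dump(c,open(n+".pkl","wb"))
s=r.get_state();print(s["time_s"],s["tcp_pos"].round(4),s["eef_rot"].round(2),abs(s["qd"]).max().round(2))
E
python3 snap.py w2
```

```text
2.125 [0.4471 0.0549 0.2151] [1.7999e+02 0.0000e+00 3.0000e-02] 0.33
```

Request:
{"op": "jog_arm", "data": {
  "deltas": [
    [[1,0,-5,0,0],[1,0,-5,0,0],[1,0,-5,0,0],[1,0,-5,0,0],[1,0,-5,0,0],[1,0,0,0,0],[1,0,0,0,0]]
  ]
}}

```text
time_s: 3.0
tcp_pos: [0.4469, -0.1958, 0.2147]
eef_rot: [-180.0, 0.1, -0.1]
contact_force: [-0.5, 0.9, 0.4]
gripper_width: 0.0877
gripper_force: 0.0
```

```bash
python3 snap.py w3
python3 - <<'E'
import cv2,numpy as np
cv2.imwrite("pics/w23.png",np.vstack([cv2.imread(f"pics/{n}.png")[:290] for n in("w2","w3")]))
E
```

```text
3.05 [ 0.447  -0.1953  0.2148] [-1.7999e+02  4.0000e-02  0.0000e+00] 0.86
```

View pics/w23.png

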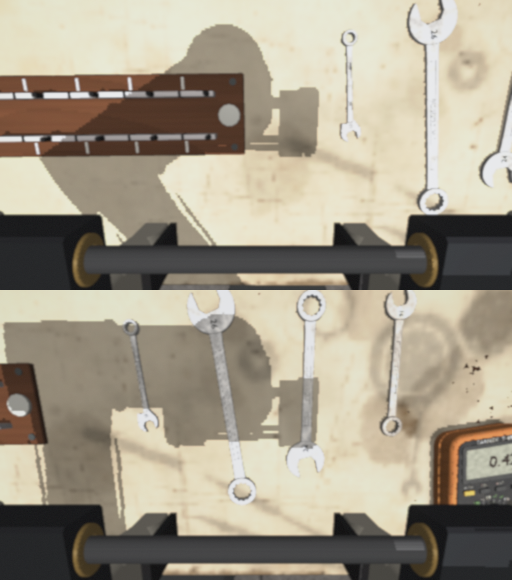

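w2 (top half): spanner_10 has its ring at (348,38) and jaw at (350,131). Spanner_22 has its jaw at (433,20) and ring at (432,201). w3 (bottom half, shifted by 290 rows) shows all four, plus the white disc at (18,115). Next I'll segment them and triangulate.

```bash
cat > seg.py <<'E'
from h import *
import pickle
def blobs(n,rows=215):
    im=cv2.imread(f"pics/{n}.png")[:rows]; h=cv2.cvtColor(im,cv2.COLOR_BGR2HSV)
    m=((h[...,1]<30)&(h[...,2]>70)).astype(np.uint8)*255
    m=cv2.morphologyEx(m,cv2.MORPH_CLOSE,np.ones((3,3),np.uint8))
    k,lab,st,ce=cv2.connectedComponentsWithStats(m)
    out=[]
    for i in range(1,k):
        if st[i,3]<70 or st[i,2]>90: continue
        ys,xs=np.nonzero(lab==i); p=np.c_[xs,ys].astype(float)
        out.append((p,st[i]))
    return sorted(out,key=lambda o:o[0][:,0].mean()),m
E
python3 - <<'E'
from seg import *
ms=[]
for n in("w2","w3"):
    c=pickle.load(open(n+".pkl","rb"))
    B,m=blobs(n);ms.append(m)
    for p,st in B:
        q=plane(c,p+0.0,0.006)[:,:2]
        vx,vy,x0,y0=cv2.fitLine(np.float32(q),cv2.DIST_HUBER,0,1e-4,1e-4).ravel()
        u=np.array([vx,vy])*(1 if vx>0 else -1); s=(q-[x0,y0])@u; v=np.array([-u[1],u[0]]);t=(q-[x0,y0])@v
        mid=np.array([x0,y0])+u*(s.min()+s.max())/2
        print(n,st.tolist(),"mid",mid.round(4),"len",(s.max()-s.min()).round(4),"ang",np.degrees(np.arctan2(u[1],u[0])).round(2),"w",(t.max()-t.min()).round(3))
cv2.imwrite("pics/m.png",np.vstack(ms))
E
```

```text
w3 [381, 0, 36, 146, 1523] mid [ 0.557  -0.3627] len 0.1607 ang 1.16 w 0.035
```

View pics/m.png

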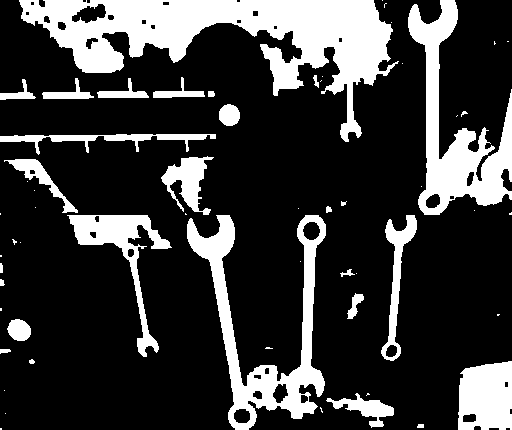

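```bash
cat > seg.py <<'E'
from h import *
import pickle
def blob(n,seed,th,rows=220):
    im=cv2.imread(f"pics/{n}.png")[:rows]; h=cv2.cvtColor(im,cv2.COLOR_BGR2HSV)
    m=((h[...,1]<th)&(h[...,2]>70)).astype(np.uint8)
    k,lab,st,ce=cv2.connectedComponentsWithStats(m)
    s=lab[seed[1]-3:seed[1]+4,seed[0]-4:seed[0]+5]; s=s[s>0]
    if not len(s): return None
    i=np.bincount(s).argmax(); ys,xs=np.nonzero(lab==i)
    return np.c_[xs,ys].astype(float),st[i]
def pose(c,p,z=0.006):
    q=plane(c,p,z)[:,:2]; 
    vx,vy,x0,y0=cv2.fitLine(np.float32(q),cv2.DIST_HUBER,0,1e-4,1e-4).ravel()
    u=np.array([vx,vy])*(1 if vx>0 else -1); s=(q-[x0,y0])@u; v=np.array([-u[1],u[0]])
    # refit on mid section (shank)
    L=np.ptp(s);sel=(s>s.min()+.3*L)&(s<s.max()-.3*L)
    vx,vy,x0,y0=cv2.fitLine(np.float32(q[sel]),cv2.DIST_HUBER,0,1e-4,1e-4).ravel()
    u=np.array([vx,vy])*(1 if vx>0 else -1); s=(q-[x0,y0])@u;o=np.array([x0,y0]);t=(q[sel]-o)@np.array([-u[1],u[0]])
    return dict(lo=o+u*s.min(),hi=o+u*s.max(),mid=o+u*(s.min()+s.max())/2,L=np.ptp(s),ang=np.degrees(np.arctan2(u[1],u[0])),w=np.ptp(t),u=u)
E
python3 - <<'E'
from seg import *
for n,k,seed in [("w2",10,(350,85)),("w2",22,(432,110)),("w3",10,(141,85)),("w3",22,(225,90)),("w3",19,(308,90)),("w3",12,(396,80))]:
    c=pickle.load(open(n+".pkl","rb"))
    for th in (14,20,25):
        b=blob(n,seed,th)
        if b is None: print(n,k,th,None);continue
        d=pose(c,b[0]);print(n,k,th,b[1].tolist(),"lo",d["lo"].round(4),"mid",d["mid"].round(4),"hi",d["hi"].round(4),"L %.4f ang %.2f w %.3f"%(d["L"],d["ang"],d["w"]))
E
```

```text
w2 10 14 [341, 30, 20, 111, 726] lo [ 0.4839 -0.0649] mid [ 0.5459 -0.0584] hi [ 0.6079 -0.0518] L 0.1246 ang 6.03 w 0.007
w2 10 20 [341, 29, 20, 113, 849] lo [ 0.4826 -0.064 ] mid [ 0.5457 -0.0584] hi [ 0.6088 -0.0528] L 0.1268 ang 5.06 w 0.006
w2 10 25 [341, 26, 44, 116, 1932] lo [ 0.4893 -0.0408] mid [ 0.5513 -0.064 ] hi [ 0.6133 -0.0872] L 0.1324 ang -20.52 w 0.037
w2 22 14 [408, 0, 49, 216, 3475] lo [ 0.3838 -0.1818] mid [ 0.5105 -0.1628] hi [ 0.6372 -0.1438] L 0.2562 ang 8.53 w 0.015
w2 22 20 [408, 0, 50, 216, 3649] lo [ 0.3839 -0.1825] mid [ 0.5106 -0.1629] hi [ 0.6374 -0.1433] L 0.2565 ang 8.77 w 0.015
w2 22 25 [408, 0, 66, 216, 4198] lo [ 0.3842 -0.186 ] mid [ 0.5108 -0.1637] hi [ 0.6374 -0.1414] L 0.2572 ang 9.98 w 0.056
w3 10 14 [124, 29, 34, 112, 665] lo [ 0.4835 -0.0645] mid [ 0.5462 -0.059 ] hi [ 0.6088 -0.0534] L 0.1258 ang 5.09 w 0.005
w3 10 20 [123, 29, 35, 112, 780] lo [ 0.4836 -0.0649] mid [ 0.5462 -0.0589] hi [ 0.6089 -0.0529] L 0.1259 ang 5.46 w 0.006
w3 10 25 [123, 28, 36, 114, 864] lo [ 0.4825 -0.0647] mid [ 0.5461 -0.0589] hi [ 0.6097 -0.0531] L 0.1278 ang 5.2
[... 411 characters left out ...]
o [ 0.5412 -0.2597] mid [ 0.5894 -0.2592] hi [ 0.6376 -0.2588] L 0.0965 ang 0.59 w 0.014
w3 19 20 [286, 0, 40, 187, 2363] lo [ 0.424  -0.2595] mid [ 0.5308 -0.2596] hi [ 0.6376 -0.2597] L 0.2136 ang -0.05 w 0.012
w3 19 25 [286, 0, 40, 188, 2498] lo [ 0.4227 -0.2599] mid [ 0.5301 -0.2597] hi [ 0.6376 -0.2594] L 0.2149 ang 0.11 w 0.012
w3 12 14 [393, 74, 3, 8, 13] lo [ 0.5525 -0.3604] mid [ 0.5562 -0.3609] hi [ 0.5599 -0.3613] L 0.0075 ang -6.52 w 0.003
w3 12 20 [389, 70, 10, 55, 321] lo [ 0.5024 -0.3638] mid [ 0.5334 -0.3631] hi [ 0.5645 -0.3623] L 0.0621 ang 1.42 w 0.009
w3 12 25 [382, 0, 35, 145, 1367] lo [ 0.4778 -0.3654] mid [ 0.5575 -0.3621] hi [ 0.6372 -0.3589] L 0.1595 ang 2.31 w 0.009
```

Run:
```python
from seg import *
C={n:pickle.load(open(n+".pkl","rb")) for n in("w1","w2","w3")}
def disc(n,seed):
    h=cv2.cvtColor(cv2.imread(f"pics/{n}.png"),cv2.COLOR_BGR2HSV)
    m=((h[...,1]<60)&(h[...,2]>90)).astype(np.uint8)
    k,lab,st,ce=cv2.connectedComponentsWithStats(m);i=lab[seed[1],seed[0]];return ce[i],st[i].tolist()
D={n:disc(n,s) for n,s in(("w1",(386,158)),("w2",(229,115)),("w3",(18,115)))};print(D)
print("white tri 12",tri(C["w1"],D["w1"][0],C["w2"],D["w2"][0]).round(4),"23",tri(C["w2"],D["w2"][0],C["w3"],D["w3"][0]).round(4))
for n in D: print(n,plane(C[n],D[n][0],.016).round(4))
im=cv2.imread("pics/w1.png");h=cv2.cvtColor(im,cv2.COLOR_BGR2HSV)
red=((h[...,1]>180)&((h[...,0]<6)|(h[...,0]>174))&(h[...,2]>120)).astype(np.uint8);k,lab,st,ce=cv2.connectedComponentsWithStats(red);i=1+st[1:,4].argmax();print("red",ce[i],st[i],plane(C["w1"],ce[i],.016).round(4))
br=((h[...,0]<15)&(h[...,1]>90)&(h[...,2]<160)).astype(np.uint8);br[205:]=0;br[:110]=0
br=cv2.morphologyEx(br,cv2.MORPH_CLOSE,np.ones((11,11),np.uint8));k,lab,st,ce=cv2.connectedComponentsWithStats(br);i=1+st[1:,4].argmax()
ys,xs=np.nonzero(lab==i);q=plane(C["w1"],np.c_[xs,ys],.010)[:,:2]
print("board",cv2.minAreaRect(np.float32(q*1000)))
# white-disc spanner tri: ends (ring centres) of 10 and 22
for k,(s2,s3) in {10:((350,85),(141,85)),22:((432,110),(225,90))}.items():
    e=[]
    for n,s in(("w2",s2),("w3",s3)):
        p,_=blob(n,s,20); 
        top=p[:,1].min() if k==10 else p[:,1].max(); sel=abs(p[:,1]-top)<9 ; e.append(p[sel].mean(0) if k==10 else (p[sel].min(0)+p[sel].max(0))/2)
    print(k,"ring tri",tri(C["w2"],e[0],C["w3"],e[1]).round(4))
# bars in w1,w2: bright low-sat rows, columns of board
for n,cols in(("w1",(165,375)),("w2",(0,205))):
    h=cv2.cvtColor(cv2.imread(f"pics/{n}.png"),cv2.COLOR_BGR2HSV);m=((h[...,1]<70)&(h[...,2]>90))
    for a,b in(((134,150),(174,192)) if n=="w1" else ((88,103),(130,145))):
        ys,xs=np.nonzero(m[a:b,cols[0]:cols[1]]);pp=np.c_[xs+cols[0],ys+a]
        f=np.polyfit(pp[:,0],pp[:,1],1);print(n,"bar",f.round(4),"x range",pp[:,0].min(),pp[:,0].max(),plane(C[n],[(x,np.polyval(f,x)) for x in(cols[0],cols[1])],.030).round(4).tolist())
```

```text
{'w1': (array([268.20101533, 105.80010089]), [6, 0, 506, 246, 93172]), 'w2': (array([228.84      , 114.69647059]), [218, 103, 23, 24, 425]), 'w3': (array([ 17.87203791, 114.77725118]), [6, 103, 24, 24, 422])}
white tri 12 [[ 0.5546  0.1791 -0.9763  0.0901]] 23 [[5.139e-01 8.540e-02 1.690e-02 2.000e-04]]
w1 [[0.5757 0.2313 0.016 ]]
w2 [[0.514  0.0855 0.016 ]]
w3 [[0.5138 0.0861 0.016 ]]
red [147.97697368 160.93092105] [138 151  20  20 304] [[0.5105 0.3795 0.016 ]]
board ((511.9772644042969, 232.7858428955078), (94.02738952636719, 326.8822326660156), 0.7047988176345825)
10 ring tri [[ 6.036e-01 -5.380e-02  1.010e-02  2.000e-04]]
22 ring tri [[ 0.3924 -0.1786  0.0106  0.0008]]
w1 bar [-1.670000e-02  1.447661e+02] x range 165 374 [[0.5349, 0.3525, 0.03], [0.5384, 0.1067, 0.03]]
w1 bar [-1.480000e-02  1.849225e+02] x range 166 374 [[0.4863, 0.3563, 0.03], [0.4896, 0.1018, 0.03]]
w2 bar [-1.30000e-02  9.54991e+01] x range 0 203 [[0.5348, 0.3425, 0.03], [0.5379, 0.1107, 0.03]]
w2 bar [-9.300000e-03  1.386532e+02] x range 0 204 [[0.4867, 0.3529, 0.03], [0.4891, 0.1127, 0.03]]
```

Rack measurements: the discs put the centre at (0.512, 0.2325), yaw about 0.7°. The bars are 48.6 mm apart at z=30 and both views agree. The white disc top is at 17 mm and the spanner ends at 10 mm, as expected. Red is at +y. I'll pick spanner_22 first.

Request:
{"op": "jog_arm", "data": {
  "deltas": [
    [[0.2,3.4,1.6,-3,0.076],[0.2,3.3,1.7,-3,0.075],[0.2,0,0,-5,0],[0.2,0,0,-5,0],[0.2,0,0,-2,0],[0.2,0,0,-1,0],[0.2,0,0,0,0]]
  ],
  "force": 45
}}

```text
time_s: 3.92
tcp_pos: [0.514, -0.1623, 0.0252]
eef_rot: [180.0, 0.0, 8.7]
contact_force: [0.5, 0.3, 0.3]
gripper_width: 0.0521
gripper_force: 0.0
```

Request:
{"op": "jog_arm", "data": {
  "deltas": [
    [[0.2,0,0,-0.45,0],[-1,0,0,0,0],[-1,0,0,0,0],[-1,0,0,0,0],[-1,0,0,0,0],[-1,0,0,0,0]]
  ]
}}

```text
time_s: 4.68
tcp_pos: [0.5136, -0.1632, 0.0207]
eef_rot: [180.0, 0.0, 8.6]
contact_force: [0.5, 0.7, 0.5]
gripper_width: 0.0083
gripper_force: 0.0
```

Request:
{"op": "jog_arm", "data": {
  "deltas": [
    [[-1,0,0,1,0],[-1,0,0,2,0],[-1,0,0,3,0],[-1,0,0,3,0]]
  ]
}}

```text
time_s: 5.18
tcp_pos: [0.5136, -0.1632, 0.1122]
eef_rot: [180.0, -0.0, 8.6]
contact_force: [0.7, -0.6, -0.6]
gripper_width: 0.0004
gripper_force: 0.0
```

The fingers shut past 16 mm, so they missed the shank. I'll take a look.

```bash
python3 snap.py w4
```

```text
5.225 [ 0.516  -0.1635  0.1164] [179.89  -0.34   8.66] 5.91
```

View pics/w4.png

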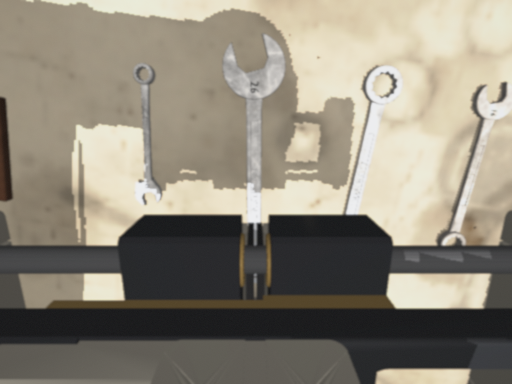

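w4: spanner_22 lies centred under the shut fingers (shank at column 254), so the fingers slid over it. The sideways aim is right and the height is the problem. I'll check its pose and go lower, watching the force.

Run:
```python
from seg import *
c=pickle.load(open("w4.pkl","rb"))
h=cv2.cvtColor(cv2.imread("pics/w4.png"),cv2.COLOR_BGR2HSV)
p=[]
for y in range(105,205,5):
    xs=[x for x in range(236,276) if h[y,x,1]<22]
    if xs:p.append((np.mean(xs),y))
q=plane(c,p,.006);print(q[[0,-1]].round(4),np.degrees(np.arctan(np.polyfit(q[:,0],q[:,1],1)[0])),np.polyval(np.polyfit(q[:,0],q[:,1],1),.514))
# 10's and jaw top edge for scale
s=r.get_state();print(s["gripper_width"],s["contact_force"],s["tcp_pos"])
```

```text
[[ 0.5882 -0.1512  0.006 ]
 [ 0.5017 -0.1642  0.006 ]] 8.448243460620208 -0.16231154370012377
0.0006221951956150392 [ 2.20488894 -0.49994825  3.39579846] [ 0.51601578 -0.16354717  0.11641331]
```

Request:
{"op": "jog_arm", "data": {
  "deltas": [
    [[-0.2,0,0,-4,0],[-0.2,0,0,-4,0],[-0.2,0,0,-1,0],[-0.2,0,0,-0.1,0],[-0.2,0,0,0,0]]
  ]
}}

```text
time_s: 5.85
tcp_pos: [0.5148, -0.1632, 0.021]
eef_rot: [180.0, -0.1, 8.6]
contact_force: [0.2, -1.1, 0.8]
gripper_width: 0.0344
gripper_force: 0.0
```

Request:
{"op": "jog_arm", "data": {
  "deltas": [
    [[-0.2,0,0,-0.1,0],[-0.2,0,0,0,0]]
  ]
}}

```text
time_s: 6.1
tcp_pos: [0.5141, -0.1631, 0.0194]
eef_rot: [180.0, -0.1, 8.6]
contact_force: [-0.6, 0.2, -1.6]
gripper_width: 0.0351
gripper_force: 0.0
```

Request:
{"op": "jog_arm", "data": {
  "deltas": [
    [[-0.2,0,0,-0.1,0],[-0.2,0,0,0,0]]
  ]
}}

```text
time_s: 6.35
tcp_pos: [0.5136, -0.1631, 0.0177]
eef_rot: [180.0, 0.0, 8.6]
contact_force: [-0.2, -0.2, 0.9]
gripper_width: 0.0351
gripper_force: 0.0
```

Request:
{"op": "jog_arm", "data": {
  "deltas": [
    [[-0.2,0,0,-0.1,0],[-0.2,0,0,0,0]]
  ]
}}

```text
time_s: 6.6
tcp_pos: [0.5136, -0.1631, 0.0165]
eef_rot: [-180.0, 0.0, 8.6]
contact_force: [0.3, 0.7, 0.7]
gripper_width: 0.0348
gripper_force: 0.0
```

Request:
{"op": "jog_arm", "data": {
  "deltas": [
    [[-0.2,0,0,-0.1,0],[-0.2,0,0,0,0]]
  ]
}}

```text
time_s: 6.85
tcp_pos: [0.5136, -0.1631, 0.0155]
eef_rot: [-180.0, 0.0, 8.6]
contact_force: [-1.2, -0.0, 0.1]
gripper_width: 0.0351
gripper_force: 0.0
```

Request:
{"op": "jog_arm", "data": {
  "deltas": [
    [[-0.2,0,0,-0.1,0],[-0.2,0,0,0,0]]
  ]
}}

```text
time_s: 7.1
tcp_pos: [0.5136, -0.1631, 0.0146]
eef_rot: [-180.0, 0.0, 8.6]
contact_force: [0.3, -0.3, 0.5]
gripper_width: 0.0346
gripper_force: 0.0
```

Request:
{"op": "jog_arm", "data": {
  "deltas": [
    [[-1,0,0,0,0],[-1,0,0,0,0],[-1,0,0,0,0],[-1,0,0,0,0]]
  ]
}}

```text
time_s: 7.6
tcp_pos: [0.5137, -0.1631, 0.0147]
eef_rot: [180.0, -0.0, 8.6]
contact_force: [0.4, 0.2, 0.1]
gripper_width: 0.0023
gripper_force: 0.0
```

Missed again, with no contact anywhere. I need to see the fingers themselves.

```bash
python3 snap.py w5
python3 - <<'E'
from h import *
im=r.capture("scene");cv2.imwrite("pics/s5.png",im)
c=r.camera_info("scene");V=np.array(c["view"])
for P in([.5137,-.1631,.0147],[.5137,-.1631,-.0043],[.5137,-.1631,0.006]):
    q=V@np.r_[P,1];print(c["cx"]+c["fx"]*q[0]/-q[2],c["cy"]-c["fy"]*q[1]/-q[2])
a=cv2.resize(im[215:315,200:310],None,fx=4,fy=4,interpolation=cv2.INTER_CUBIC)
b=cv2.imread("pics/w5.png")[100:300,170:340];b=cv2.resize(b,(340,400),interpolation=cv2.INTER_CUBIC)
cv2.imwrite("pics/v5.png",np.hstack([a,b]))
E
```

```text
7.65 [ 0.5136 -0.1631  0.0147] [180.     0.     8.61] 0.08
255.36907528310977 260.32531512913494
255.3682031784004 263.53253023661523
255.36867297815505 261.80481468310467
```

View pics/v5.png

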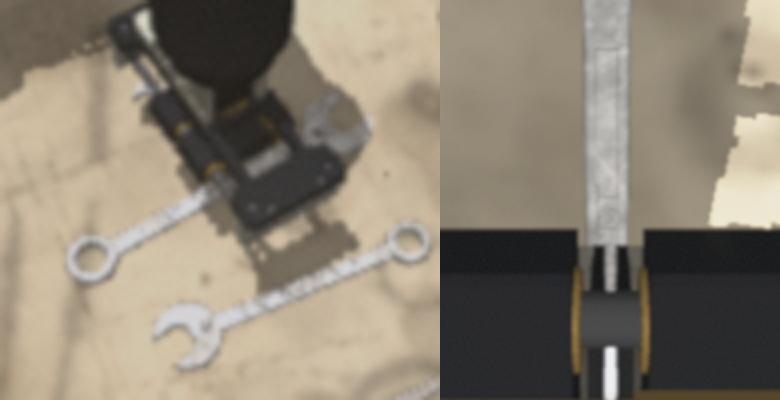

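The fingers are plainly still above the shank. I'll descend shut, in small steps, until they touch its 6 mm top. That gives the true tip height.

Request:
{"op": "jog_arm", "data": {
  "deltas": [
    [[-1,0,0,-0.1,0],[-1,0,0,0,0]]
  ]
}}

```text
time_s: 7.95
tcp_pos: [0.5136, -0.1631, 0.0135]
eef_rot: [-180.0, 0.0, 8.6]
contact_force: [-0.1, -0.8, 0.6]
gripper_width: -0.0001
gripper_force: 0.0
```

Request:
{"op": "jog_arm", "data": {
  "deltas": [
    [[-1,0,0,-0.1,0],[-1,0,0,0,0]]
  ]
}}

```text
time_s: 8.2
tcp_pos: [0.5136, -0.1631, 0.0126]
eef_rot: [-180.0, 0.0, 8.6]
contact_force: [-0.3, 0.3, 0.2]
gripper_width: 0.0003
gripper_force: 0.0
```

Request:
{"op": "jog_arm", "data": {
  "deltas": [
    [[-1,0,0,-0.1,0],[-1,0,0,0,0]]
  ]
}}

```text
time_s: 8.45
tcp_pos: [0.5136, -0.1631, 0.0116]
eef_rot: [-180.0, 0.0, 8.6]
contact_force: [-0.1, 0.4, 0.3]
gripper_width: 0.0007
gripper_force: 0.0
```

Request:
{"op": "jog_arm", "data": {
  "deltas": [
    [[-1,0,0,-0.1,0],[-1,0,0,0,0]]
  ]
}}

```text
time_s: 8.7
tcp_pos: [0.5136, -0.1631, 0.0105]
eef_rot: [-180.0, 0.0, 8.6]
contact_force: [-1.0, -0.1, -0.1]
gripper_width: 0.0002
gripper_force: 0.0
```

Request:
{"op": "jog_arm", "data": {
  "deltas": [
    [[-1,0,0,-0.1,0],[-1,0,0,0,0]]
  ]
}}

```text
time_s: 8.95
tcp_pos: [0.5136, -0.1631, 0.0096]
eef_rot: [-180.0, 0.0, 8.6]
contact_force: [-0.5, -0.6, 0.8]
gripper_width: 0.0004
gripper_force: 0.0
```

Request:
{"op": "jog_arm", "data": {
  "deltas": [
    [[-1,0,0,-0.1,0],[-1,0,0,0,0]]
  ]
}}

```text
time_s: 9.2
tcp_pos: [0.5136, -0.1631, 0.0086]
eef_rot: [-180.0, 0.0, 8.6]
contact_force: [-0.6, -0.6, -0.5]
gripper_width: 0.0004
gripper_force: 0.0
```

Request:
{"op": "jog_arm", "data": {
  "deltas": [
    [[-1,0,0,-0.1,0],[-1,0,0,-0.1,0]]
  ]
}}

```text
time_s: 9.45
tcp_pos: [0.5137, -0.1631, 0.0066]
eef_rot: [180.0, -0.0, 8.6]
contact_force: [0.1, -0.1, -0.2]
gripper_width: 0.0004
gripper_force: 0.0
```

Request:
{"op": "jog_arm", "data": {
  "deltas": [
    [[-1,0,0,-0.1,0],[-1,0,0,0,0]]
  ]
}}

```text
time_s: 9.7
tcp_pos: [0.5136, -0.1631, 0.0056]
eef_rot: [-180.0, 0.0, 8.6]
contact_force: [0.3, -0.7, 0.1]
gripper_width: 0.0004
gripper_force: 0.0
```

Request:
{"op": "jog_arm", "data": {
  "deltas": [
    [[-1,0,0,-0.1,0],[-1,0,0,0,0]]
  ]
}}

```text
time_s: 9.95
tcp_pos: [0.5136, -0.1631, 0.0046]
eef_rot: [-180.0, 0.0, 8.6]
contact_force: [0.5, 0.6, 0.6]
gripper_width: 0.0006
gripper_force: 0.0
```

No contact even at TCP z=4.6 mm. Before descending further, I'll check the tool's true height from the camera scale.

```bash
python3 snap.py w6
python3 - <<'E'
from seg import *
for n,t in(("w2",.2151),("w3",.2148),("w5",.0147),("w6",.0046)):
    c=pickle.load(open(n+".pkl","rb"));print(n,"cam-tcp z",ray(c,(0,0))[0][2]-t)
c=pickle.load(open("w6.pkl","rb"));h=cv2.cvtColor(cv2.imread("pics/w6.png"),cv2.COLOR_BGR2HSV)
for y in(60,100,140,170):
    print(y,[x for x in range(200,310) if h[y,x,1]<22][::60],end=' ')
    xs=[x for x in range(200,310) if h[y,x,1]<22]
    if xs: q=plane(c,[(min(xs)-.5,y),(max(xs)+.5,y)],.006);print(min(xs),max(xs),q.round(4).tolist(),np.linalg.norm(q[1]-q[0]))
b=cv2.imread("pics/w6.png");cv2.imwrite("pics/v6.png",b)
E
```

```text
10.0 [ 0.5136 -0.1631  0.0046] [-180.      0.      8.61] 0.12
w2 cam-tcp z 0.17079106696645213
w3 cam-tcp z 0.1705102771387701
w5 cam-tcp z 0.17065405515212848
w6 cam-tcp z 0.1706550053013523
60 [207, 267] 207 298 [[0.6041, -0.1245, 0.006], [0.6113, -0.172, 0.006]] 0.04802530181416007
100 [240] 240 265 [[0.5869, -0.1443, 0.006], [0.589, -0.1582, 0.006]] 0.01401250868265145
140 [242] 242 264 [[0.5659, -0.1483, 0.006], [0.5679, -0.161, 0.006]] 0.012811090936024026
170 [242] 242 264 [[0.5491, -0.1507, 0.006], [0.5511, -0.1637, 0.006]] 0.013141427194799766
```

View pics/v6.png

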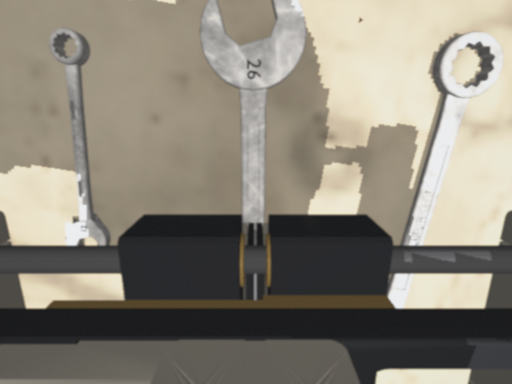

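Run:
```python
from seg import *
c=pickle.load(open("w6.pkl","rb"));a=np.radians(8.61);ex=np.array([np.cos(a),np.sin(a),0]);T=np.array([.5136,-.1631,.0046])
for y in(216,220,223,226,230,245):
    o,d=ray(c,(254,y));k=((T+.0095*ex-o)@ex)/(d[0]@ex);P=o+k*d[0]-T;print(y,"front x=9.5: z rel TCP",P[2].round(4), "plane z-19 x:", ((plane(c,(254,y),T[2]-.019)[0]-T)@ex).round(4))
g=cv2.cvtColor(cv2.imread("pics/w6.png"),cv2.COLOR_BGR2GRAY);print(g[205:252:2,238:272:2])
```

```text
216 front x=9.5: z rel TCP 0.0021 plane z-19 x: 0.0022
220 front x=9.5: z rel TCP 0.009 plane z-19 x: -0.0007
223 front x=9.5: z rel TCP 0.0139 plane z-19 x: -0.0028
226 front x=9.5: z rel TCP 0.0184 plane z-19 x: -0.0049
230 front x=9.5: z rel TCP 0.0242 plane z-19 x: -0.0078
245 front x=9.5: z rel TCP 0.0427 plane z-19 x: -0.0188
[[133 130 144 177 184 186 194 188 181 179 170 185 182 143 128 131 131]
 [133 131 147 183 192 194 190 176 172 176 169 181 178 142 130 131 131]
 [132 130 148 183 193 193 180 161 158 163 164 178 173 139 130 132 131]
 [132 130 147 181 189 185 175 166 162 163 152 168 164 133 130 131 132]
 [120 118 140 174 183 175 173 168 162 161 158 163 159 132 130 125 120]
 [ 49  52 118 165 170 164 167 167 165 168 165 162 157 130 128  95  51]
 [ 29  32 102 156 163 159 166 170 175 173 159 167 164 132 126  82  30]
 [ 30  31  96 148 155 159 165 168 168 162 157 175 171 134 126  82  29]
 [ 27  33  90 138 146 149 155 163 169 160 152 170 174 132 124  79  29]
 [ 26  29  73 105 114 101  70  76 125 109  74  79 120 109  99  65  27]
 [ 27  28  67  94  99  79  30  33 112  96  28  30  88  9
[... 238 characters left out ...]
 66  84  83  42  26  29  75  66  25  26  50  83  83  61  32]
 [ 29  46  71  74  79  41  25  29  76  69  27  25  46  78  73  69  43]
 [ 36  55  77  74  80  41  25  29  76  64  26  25  45  80  74  76  49]
 [ 38  63  84  75  80  38  25  31  78  70  27  25  46  81  75  83  52]
 [ 38  68  90  77  77  37  25  30  80  72  27  24  41  77  73  88  60]
 [ 37  74  93  77  75  35  26  30  78  69  27  27  37  75  76  93  64]
 [ 42  83  94  68  56  37  36  39  61  51  36  36  42  60  71  97  74]
 [ 42  86  99  66  48  48  48  48  49  47  48  49  48  48  67  99  77]
 [ 41  89  98  66  56  57  58  57  57  57  56  56  58  57  75 103  79]
 [ 42  91 104  76  65  63  63  63  64  64  65  63  63  65  79 106  81]]
```

Run:
```python
from seg import *
c=pickle.load(open("w6.pkl","rb"));c3=pickle.load(open("w3.pkl","rb"));c4=pickle.load(open("w4.pkl","rb"))
for z in(.01,-.02,-.03):
  A=plane(c,[(69,46),(472,67)],z);print(z,A.round(4).tolist(),np.linalg.norm(A[1]-A[0]))
for n,p in((c3,[(131,36),(311,16)]),(c4,[(144,74),(383,85)])):
  A=plane(n,p,.01);print(A.round(4).tolist(),np.linalg.norm(A[1]-A[0]))
```

```text
0.01 [[0.5996, -0.0559, 0.01], [0.6206, -0.26, 0.01]] 0.20519427852362432
-0.02 [[0.603, -0.0382, -0.02], [0.6278, -0.2793, -0.02]] 0.24244475904300836
-0.03 [[0.6041, -0.0322, -0.03], [0.6302, -0.2858, -0.03]] 0.25486158588280305
[[0.6003, -0.0555, 0.01], [0.6205, -0.2591, 0.01]] 0.20454295915026086
[[0.5992, -0.0553, 0.01], [0.6211, -0.2587, 0.01]] 0.20452823703964443
```

The camera pose holds (ring spacing is 0.205 m from every height). The visible fingertips sit about 14 mm above the reported TCP instead of 19 mm below it, so the real fingers end about 33 mm higher than stated. I'll confirm by touching the shank top, expected at TCP z≈-8 mm.

Request:
{"op": "jog_arm", "data": {
  "deltas": [
    [[-1,0,0,-0.3,0],[-1,0,0,-0.3,0],[-1,0,0,0,0]]
  ]
}}

```text
time_s: 10.38
tcp_pos: [0.5134, -0.1632, -0.0017]
eef_rot: [-180.0, 0.0, 8.6]
contact_force: [-0.2, 0.0, 0.2]
gripper_width: 0.0001
gripper_force: 0.0
```

Request:
{"op": "jog_arm", "data": {
  "deltas": [
    [[-1,0,0,-0.2,0],[-1,0,0,0,0]]
  ]
}}

```text
time_s: 10.62
tcp_pos: [0.5135, -0.1631, -0.0035]
eef_rot: [-180.0, 0.0, 8.6]
contact_force: [0.7, 0.6, 0.3]
gripper_width: 0.0004
gripper_force: 0.0
```

Request:
{"op": "jog_arm", "data": {
  "deltas": [
    [[-1,0,0,-0.15,0],[-1,0,0,0,0]]
  ]
}}

```text
time_s: 10.88
tcp_pos: [0.5138, -0.1631, -0.0047]
eef_rot: [180.0, -0.0, 8.6]
contact_force: [-1.3, 0.3, 2.2]
gripper_width: 0.0007
gripper_force: 1.2
```

Request:
{"op": "jog_arm", "data": {
  "deltas": [
    [[-1,0,0,-0.15,0],[-1,0,0,0,0]]
  ]
}}

```text
time_s: 11.12
tcp_pos: [0.5138, -0.1632, -0.0048]
eef_rot: [180.0, -0.0, 8.6]
contact_force: [-5.8, 2.4, 18.4]
gripper_width: 0.0004
gripper_force: 9.4
```

Contact at TCP z=-4.8 mm on the 6 mm shank top, so the real tips are 10.8 mm above the reported TCP. To grasp with the tips at about 1.5 mm I need TCP z≈-9.3 mm. On the rack that becomes about +19.7 mm.

Request:
{"op": "jog_arm", "data": {
  "deltas": [
    [[-0.2,0,0,0.6,0],[-0.2,0,0,0,0],[-0.2,0,0,0,0],[-0.2,0,0,0,0],[-0.2,0,0,-0.5,0],[-0.2,0,0,-0.3,0],[-0.2,0,0,-0.1,0],[-0.2,0,0,0,0]]
  ]
}}

```text
time_s: 12.12
tcp_pos: [0.5136, -0.1631, -0.0095]
eef_rot: [-180.0, 0.0, 8.6]
contact_force: [-0.6, 0.1, -1.0]
gripper_width: 0.0348
gripper_force: 0.0
```

Request:
{"op": "jog_arm", "data": {
  "deltas": [
    [[-1,0,0,0,0],[-1,0,0,0,0],[-1,0,0,0,0],[-1,0,0,0,0]]
  ]
}}

```text
time_s: 12.62
tcp_pos: [0.5137, -0.1631, -0.0092]
eef_rot: [180.0, -0.0, 8.6]
contact_force: [0.8, 0.5, 1.2]
gripper_width: 0.0153
gripper_force: 45.0
```

Request:
{"op": "jog_arm", "data": {
  "deltas": [
    [[-1,0,0,1,0],[-1,0,0,2.5,0],[-1,0,0,3,0],[-1,0,2,2.5,0],[-1,0,4,0,-0.03],[-1,0,5,0,-0.03],[-1,0,5,0,-0.03],[-1,0,5,0,-0.03]]
  ]
}}

```text
time_s: 13.62
tcp_pos: [0.5133, 0.0484, 0.0813]
eef_rot: [-180.0, -0.0, 1.7]
contact_force: [1.0, 0.1, -1.8]
gripper_width: 0.0153
gripper_force: 45.0
```

Request:
{"op": "jog_arm", "data": {
  "deltas": [
    [[-1,-0.27,5,0,-0.018],[-1,0,5,0,0],[-1,0,5,0,0],[-1,0,5,0,0],[-1,0,5,0,0],[-1,0,2.85,0,0],[-1,0,0,0,0],[-1,0,0,0,0]]
  ]
}}

```text
time_s: 14.62
tcp_pos: [0.5105, 0.3245, 0.0805]
eef_rot: [180.0, 0.1, 0.7]
contact_force: [-0.3, -0.4, -1.6]
gripper_width: 0.0155
gripper_force: 45.0
```

```bash
python3 snap.py w7
```

```text
14.675 [0.5107 0.3242 0.0806] [1.7997e+02 4.0000e-02 6.5000e-01] 0.31
```

View pics/w7.png

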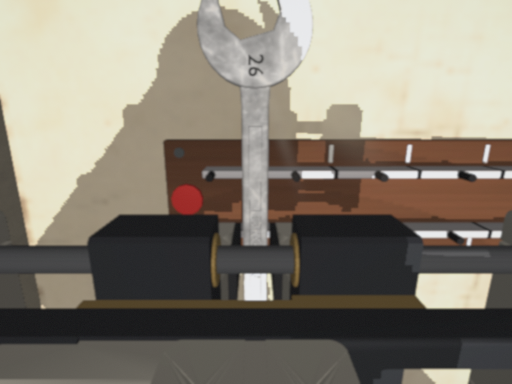

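w7: spanner_22 is held straight, shank at column 254, midway between the end pins at (210,176) and (297,176), with red beside it. Lowering.

Request:
{"op": "jog_arm", "data": {
  "deltas": [
    [[-1,0,0.1,-2.5,0],[-1,0,0,-2,0],[-1,0,0,-1,0],[-1,0,0,-0.3,0],[-1,0,0,-0.2,0],[-1,0,0,0,0]]
  ]
}}

```text
time_s: 15.42
tcp_pos: [0.5112, 0.3266, 0.0212]
eef_rot: [-180.0, -0.0, 0.7]
contact_force: [1.0, 0.9, -2.1]
gripper_width: 0.0149
gripper_force: 45.0
```

Request:
{"op": "jog_arm", "data": {
  "deltas": [
    [[-1,0,0,-0.12,0],[-1,0,0,0,0]]
  ]
}}

```text
time_s: 15.68
tcp_pos: [0.5112, 0.3267, 0.0199]
eef_rot: [-180.0, -0.0, 0.7]
contact_force: [-0.2, -0.5, -0.6]
gripper_width: 0.0154
gripper_force: 45.0
```

Request:
{"op": "jog_arm", "data": {
  "deltas": [
    [[-0.1,0,0,0,0],[-0.1,0,0,0,0],[-0.1,0,0,0,0],[-0.1,0,0,2,0],[-0.1,0,0,4,0],[-0.1,0,-3,2,0],[-0.1,0,-5,0,-0.01],[-0.1,0,-5,0,0]]
  ]
}}

```text
time_s: 16.68
tcp_pos: [0.5109, 0.1953, 0.0999]
eef_rot: [-180.0, -0.0, 0.2]
contact_force: [0.4, -1.3, 0.7]
gripper_width: 0.0393
gripper_force: 0.0
```

Request:
{"op": "jog_arm", "data": {
  "deltas": [
    [[-0.1,0.3,-6,0,0],[-0.1,0.3,-6,0,0],[-0.1,0.3,-6,0,0],[-0.1,0.3,-6,0,0],[-0.1,0.3,-6,0,0],[-0.1,0.3,-6,0,0],[-0.1,0,-6,0,0],[-0.1,0,-3.6,0,0]]
  ]
}}

```text
time_s: 17.68
tcp_pos: [0.5285, -0.2623, 0.0994]
eef_rot: [180.0, 0.0, 0.0]
contact_force: [0.3, -0.3, -0.7]
gripper_width: 0.0392
gripper_force: 0.0
```

Request:
{"op": "jog_arm", "data": {
  "deltas": [
    [[-0.1,0,0,-4,0],[-0.1,0,0,-3,0],[-0.1,0,0,0,0]]
  ]
}}

```text
time_s: 18.05
tcp_pos: [0.527, -0.2595, 0.0274]
eef_rot: [-179.9, 0.3, 0.1]
contact_force: [-1.4, 0.3, -0.4]
gripper_width: 0.0397
gripper_force: 0.0
```

Request:
{"op": "jog_arm", "data": {
  "deltas": [
    [[-0.1,0.1,0,-2.5,0],[-0.1,0,0,-0.8,0],[-0.1,0,0,0,0],[-0.1,0,0,0,0]]
  ]
}}

```text
time_s: 18.55
tcp_pos: [0.5308, -0.2597, -0.0023]
eef_rot: [180.0, -0.1, 0.2]
contact_force: [-1.0, -0.4, 0.2]
gripper_width: 0.0394
gripper_force: 0.0
```

Request:
{"op": "jog_arm", "data": {
  "deltas": [
    [[-0.1,0,0,-0.5,0],[-0.1,0,0,-0.2,0],[-0.1,0,0,0,0],[-1,0,0,0,0],[-1,0,0,0,0],[-1,0,0,0,0],[-1,0,0,0,0]]
  ]
}}

```text
time_s: 19.42
tcp_pos: [0.53, -0.2597, -0.0105]
eef_rot: [180.0, -0.0, 0.1]
contact_force: [-0.1, -0.2, 0.8]
gripper_width: 0.0136
gripper_force: 45.0
```

Request:
{"op": "jog_arm", "data": {
  "deltas": [
    [[-1,0,0,1,0],[-1,0,0,2.5,0],[-1,0,0,3,0],[-1,0,2,3,0],[-1,-0.3,4,0,0.01],[-1,-0.3,5,0,0],[-1,-0.3,5,0,0],[-1,-0.3,5,0,0]]
  ]
}}

```text
time_s: 20.42
tcp_pos: [0.5177, -0.0482, 0.0851]
eef_rot: [-180.0, -0.0, 0.7]
contact_force: [0.0, 0.1, -2.4]
gripper_width: 0.0135
gripper_force: 45.0
```

Request:
{"op": "jog_arm", "data": {
  "deltas": [
    [[-1,-0.3,5,0,0],[-1,-0.3,5,0,0],[-1,0,5,0,0],[-1,0,5,0,0],[-1,0,5,0,0],[-1,0,5,0,0],[-1,0,1.3,0,0],[-1,0,0,0,0]]
  ]
}}

```text
time_s: 21.42
tcp_pos: [0.5116, 0.2639, 0.0845]
eef_rot: [180.0, 0.0, 0.8]
contact_force: [-0.2, -0.5, -2.3]
gripper_width: 0.0136
gripper_force: 45.0
```

Request:
{"op": "jog_arm", "data": {
  "deltas": [
    [[-1,0,0,-2,0],[-1,0,0,-1,0],[-1,0,0,0,0]]
  ]
}}

```text
time_s: 21.8
tcp_pos: [0.5116, 0.262, 0.0539]
eef_rot: [179.9, 0.1, 0.6]
contact_force: [-1.0, -0.3, -2.0]
gripper_width: 0.0138
gripper_force: 45.0
```

```bash
python3 snap.py w8
```

```text
21.85 [0.512  0.2625 0.0545] [1.7996e+02 2.0000e-02 6.6000e-01] 0.73
```

View pics/w8.png

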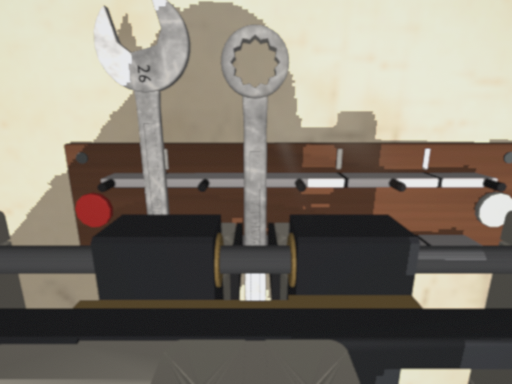

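w8: spanner_22 lies on the bars next to red, shank around column 153. Spanner_19 is above the second slot, between the pins at (203,185) and (300,185). Checking spanner_22's pose numerically while lowering.

```bash
cat > chk.py <<'E'
from seg import *
def shank(n,rows,c0,c1,z=.035,th=40):
    c=pickle.load(open(n+".pkl","rb"));h=cv2.cvtColor(cv2.imread(f"pics/{n}.png"),cv2.COLOR_BGR2HSV);p=[]
    for y in rows:
        xs=[x for x in range(c0,c1) if h[y,x,1]<th and h[y,x,2]>70]
        if len(xs)>8:p.append((np.mean(xs),y))
    q=plane(c,p,z);f=np.polyfit(q[:,0],q[:,1],1);return len(p),"y at x=.512:",np.polyval(f,.512).round(4),"ang",np.degrees(np.arctan(f[0])).round(2)
E
python3 - <<'E'
from chk import *
print(shank("w8",[146,150,154,194,198,202,206,210],130,185,th=50))
print(shank("w8",[110,115,120,125,130,135],125,185,th=20))
c=pickle.load(open("w8.pkl","rb"));print(plane(c,[(95,210),(496,210)],.016).round(4),plane(c,[(203,185),(300,185)],.03).round(4))
E
```

```text
(8, 'y at x=.512:', np.float64(0.3261), 'ang', np.float64(-0.2))
(6, 'y at x=.512:', np.float64(0.3263), 'ang', np.float64(0.39))
[[0.5105 0.3779 0.016 ]
 [0.5138 0.0855 0.016 ]] [[0.5335 0.2961 0.03  ]
 [0.5342 0.2316 0.03  ]]
```

Request:
{"op": "jog_arm", "data": {
  "deltas": [
    [[-1,0,0,-2,0],[-1,0,0,-1,0],[-1,0,0,-0.3,0],[-1,0,0,0,0],[-1,0,0,0,0]]
  ]
}}

```text
time_s: 22.48
tcp_pos: [0.5123, 0.2636, 0.022]
eef_rot: [-180.0, -0.0, 0.7]
contact_force: [0.4, 0.2, -1.1]
gripper_width: 0.0135
gripper_force: 45.0
```

Spanner_22 is well placed: within 1 mm of the line, angle under 1°. Seating spanner_19.

Request:
{"op": "jog_arm", "data": {
  "deltas": [
    [[-1,0,0,-0.25,0],[-1,0,0,0,0],[-1,0,0,0,0]]
  ]
}}

```text
time_s: 22.85
tcp_pos: [0.512, 0.2634, 0.019]
eef_rot: [-180.0, -0.0, 0.7]
contact_force: [0.2, -0.3, -1.4]
gripper_width: 0.0136
gripper_force: 45.0
```

Request:
{"op": "jog_arm", "data": {
  "deltas": [
    [[-1,0,0,-0.08,0],[-1,0,0,0,0]]
  ]
}}

```text
time_s: 23.1
tcp_pos: [0.5121, 0.2635, 0.0186]
eef_rot: [-180.0, -0.0, 0.7]
contact_force: [-1.0, -0.3, 3.3]
gripper_width: 0.0138
gripper_force: 45.0
```

Request:
{"op": "jog_arm", "data": {
  "deltas": [
    [[-0.15,0,0,0,0],[-0.15,0,0,0,0],[-0.15,0,0,0,0],[-0.15,0,0,2,0],[-0.15,0,0,4,0],[-0.15,0,-3,2,0.024],[-0.15,0.4,-5,0,0],[-0.15,0.4,-5,0,0]]
  ]
}}

```text
time_s: 24.1
tcp_pos: [0.52, 0.1324, 0.0986]
eef_rot: [-180.0, -0.0, 2.1]
contact_force: [0.8, -0.1, -0.1]
gripper_width: 0.037
gripper_force: 0.0
```

Request:
{"op": "jog_arm", "data": {
  "deltas": [
    [[-0.15,0.5,-6,0,0],[-0.15,0.5,-6,0,0],[-0.15,0.5,-6,0,0],[-0.15,0.5,-6,0,0],[-0.15,0.5,-6,0,0],[-0.15,0.5,-6,0,0],[-0.15,0.5,-6,0,0],[-0.15,0.5,-5,0,0]]
  ]
}}

```text
time_s: 25.1
tcp_pos: [0.5598, -0.3391, 0.098]
eef_rot: [180.0, 0.0, 2.0]
contact_force: [0.6, 1.9, 0.4]
gripper_width: 0.0374
gripper_force: 0.0
```

Request:
{"op": "jog_arm", "data": {
  "deltas": [
    [[-0.15,0,-2.5,0,0],[-0.15,0,0,0,0],[-0.15,0,0,0,0]]
  ]
}}

```text
time_s: 25.48
tcp_pos: [0.5597, -0.3613, 0.0979]
eef_rot: [-180.0, 0.0, 2.1]
contact_force: [-0.0, 0.5, -1.0]
gripper_width: 0.0374
gripper_force: 0.0
```

```bash
python3 snap.py w9
python3 - <<'E'
from chk import *
print(shank("w9",range(160,210,5),225,290,z=.006,th=24))
from seg import *
c=pickle.load(open("w9.pkl","rb"));b=blob("w9",(254,190),24,rows=213)
if b:
  d=pose(c,b[0]);print(b[1],d)
E
```

```text
25.525 [ 0.5599 -0.3609  0.0981] [-1.7999e+02  1.0000e-02  2.1000e+00] 0.6
(1, 'y at x=.512:', np.float64(-0.3516), 'ang', np.float64(-18.37))
[ 238  107   35  106 1099] {'lo': array([ 0.54044292, -0.3637752 ]), 'hi': array([ 0.63329352, -0.36003371]), 'mid': array([ 0.58686822, -0.36190445]), 'L': np.float64(0.09292594936897337), 'ang': np.float32(2.3075335), 'w': np.float64(0.0069814307864979955), 'u': array([0.99918914, 0.04026318], dtype=float32)}chk.py:7: RankWarning: Polyfit may be poorly conditioned
  q=plane(c,p,z);f=np.polyfit(q[:,0],q[:,1],1);return len(p),"y at x=.512:",np.polyval(f,.512).round(4),"ang",np.degrees(np.arctan(f[0])).round(2)
```

Request:
{"op": "jog_arm", "data": {
  "deltas": [
    [[-0.15,0,-0.15,-4,0],[-0.15,0,0,-4,0],[-0.15,0,0,-1.5,0],[-0.15,0,0,-0.5,0],[-0.15,0,0,0,0]]
  ]
}}

```text
time_s: 26.15
tcp_pos: [0.5608, -0.3632, -0.0008]
eef_rot: [180.0, -0.1, 2.1]
contact_force: [-0.1, -0.4, 0.3]
gripper_width: 0.0371
gripper_force: 0.0
```

Request:
{"op": "jog_arm", "data": {
  "deltas": [
    [[-0.15,-0.15,0,-0.5,0],[-0.15,0,0,-0.3,0],[-0.15,0,0,0,0],[-1,0,0,0,0],[-1,0,0,0,0],[-1,0,0,0,0],[-1,0,0,0,0]]
  ]
}}

```text
time_s: 27.02
tcp_pos: [0.5585, -0.3632, -0.0098]
eef_rot: [180.0, -0.0, 2.1]
contact_force: [0.4, -0.0, 0.2]
gripper_width: 0.0091
gripper_force: 45.0
```

Request:
{"op": "jog_arm", "data": {
  "deltas": [
    [[-1,0,0,1,0],[-1,0,0,2.5,0],[-1,0,0,3,0],[-1,0,2,3,0],[-1,-0.5,4,0,-0.024],[-1,-0.5,5,0,0],[-1,-0.5,5,0,0],[-1,-0.5,5,0,0]]
  ]
}}

```text
time_s: 28.02
tcp_pos: [0.5383, -0.1517, 0.086]
eef_rot: [180.0, -0.1, 0.7]
contact_force: [1.2, 1.1, -0.3]
gripper_width: 0.0096
gripper_force: 45.0
```

Request:
{"op": "jog_arm", "data": {
  "deltas": [
    [[-1,-0.5,5,0,0],[-1,-0.5,5,0,0],[-1,-0.5,5,0,0],[-1,-0.5,5,0,0],[-1,-0.5,5,0,0],[-1,-0.2,5,0,0],[-1,0,5,0,0],[-1,0,0.5,0,0]]
  ]
}}

```text
time_s: 29.02
tcp_pos: [0.5118, 0.205, 0.086]
eef_rot: [-179.9, -0.1, 0.9]
contact_force: [0.1, -0.2, -1.0]
gripper_width: 0.0093
gripper_force: 45.0
```

Request:
{"op": "jog_arm", "data": {
  "deltas": [
    [[-1,0,0,0,0],[-1,0,0,-2,0],[-1,0,0,-1,0],[-1,0,0,0,0],[-1,0,0,0,0]]
  ]
}}

```text
time_s: 29.65
tcp_pos: [0.5119, 0.2016, 0.0557]
eef_rot: [-180.0, -0.0, 0.7]
contact_force: [-0.1, -0.0, -1.1]
gripper_width: 0.0093
gripper_force: 45.0
```

```bash
python3 snap.py w10
```

```text
29.7 [0.5119 0.2018 0.0558] [-1.7997e+02 -4.0000e-02  6.8000e-01] 0.26
```

View pics/w10.png

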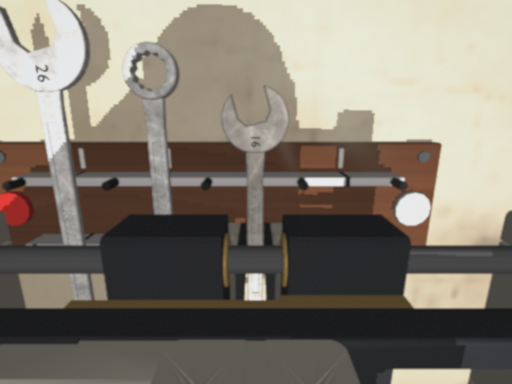

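w10: spanners 22 and 19 lie in slots 1 and 2. Spanner_12 hangs over slot 3, between the pins at (207,184) and (303,184), with its jaw tip at row 86. Checking its lengthwise centring.

Run:
```python
from chk import *
c=pickle.load(open("w10.pkl","rb"));print("12 jaw tip",plane(c,[(254,86)],.0755).round(4),"19 ring end",plane(c,[(150,42)],.039).round(4))
print(shank("w10",[105,112,120,127,134],130,190,th=25))
```

```text
12 jaw tip [[0.5928 0.2023 0.0755]] 19 ring end [[0.6189 0.262  0.039 ]]
(5, 'y at x=.512:', np.float64(0.2619), 'ang', np.float64(1.5))
```

Request:
{"op": "jog_arm", "data": {
  "deltas": [
    [[-1,0,0,-2,0],[-1,0,0,-1,0],[-1,0,0,-0.4,0],[-1,0,0,0,0],[-1,0,0,0,0]]
  ]
}}

```text
time_s: 30.32
tcp_pos: [0.5118, 0.2021, 0.0217]
eef_rot: [-180.0, -0.0, 0.7]
contact_force: [0.2, -1.1, -1.3]
gripper_width: 0.0095
gripper_force: 45.0
```

Request:
{"op": "jog_arm", "data": {
  "deltas": [
    [[-1,0.1,-0.05,-0.2,0],[-1,0,0,-0.08,0],[-1,0,0,0,0]]
  ]
}}

```text
time_s: 30.7
tcp_pos: [0.5128, 0.2016, 0.0192]
eef_rot: [-180.0, -0.0, 0.7]
contact_force: [-1.2, -0.9, 6.7]
gripper_width: 0.0092
gripper_force: 45.0
```

Request:
{"op": "jog_arm", "data": {
  "deltas": [
    [[-0.25,0,0,0,0],[-0.25,0,0,0,0],[-0.25,0,0,0,0],[-0.25,0,0,2,0],[-0.25,0,0,4,0],[-0.25,0.3,-3,2,0.029],[-0.25,0.5,-5,0,0.05],[-0.25,0.5,-5,0,0]]
  ]
}}

```text
time_s: 31.7
tcp_pos: [0.5256, 0.0704, 0.0988]
eef_rot: [-180.0, -0.0, 5.3]
contact_force: [1.1, -0.0, -0.9]
gripper_width: 0.0328
gripper_force: 0.0
```

Request:
{"op": "jog_arm", "data": {
  "deltas": [
    [[-0.25,1,-5,0,0],[-0.25,1,-5,0,0],[-0.25,0,-3,0,0],[-0.25,0,0,0,0],[-0.25,0,0,-4,0],[-0.25,0,0,-4,0],[-0.25,0,0,-1.5,0],[-0.25,0,0,0,0]]
  ]
}}

```text
time_s: 32.7
tcp_pos: [0.5451, -0.0583, 0.0028]
eef_rot: [180.0, 0.1, 5.3]
contact_force: [-0.4, -0.6, 0.0]
gripper_width: 0.0328
gripper_force: 0.0
```

Request:
{"op": "jog_arm", "data": {
  "deltas": [
    [[-0.25,0,0,-0.4,0],[-0.25,0,0,0,0],[-0.25,0,0,0,0]]
  ]
}}

```text
time_s: 33.08
tcp_pos: [0.546, -0.0585, 0.0002]
eef_rot: [-180.0, -0.1, 5.2]
contact_force: [0.0, 0.1, 0.7]
gripper_width: 0.0328
gripper_force: 0.0
```

Request:
{"op": "jog_arm", "data": {
  "deltas": [
    [[-0.25,0,0,-0.6,0],[-0.25,0,0,-0.4,0],[-0.25,0,0,0,0],[-1,0,0,0,0],[-1,0,0,0,0],[-1,0,0,0,0],[-1,0,0,0,0]]
  ]
}}

```text
time_s: 33.95
tcp_pos: [0.5454, -0.0586, -0.0107]
eef_rot: [-180.0, -0.0, 5.2]
contact_force: [-0.3, -0.7, -0.6]
gripper_width: 0.0065
gripper_force: 45.0
```

Request:
{"op": "jog_arm", "data": {
  "deltas": [
    [[-1,0,0,1,0],[-1,0,0,2.5,0],[-1,0,0,3,0],[-1,-0.3,2,3,-0.029],[-1,-1,4,0,-0.05],[-1,-1,5,0,0],[-1,-1,5,0,0],[-1,0,3.8,0,0]]
  ]
}}

```text
time_s: 34.95
tcp_pos: [0.5119, 0.1412, 0.0854]
eef_rot: [-180.0, -0.0, 0.8]
contact_force: [0.6, -1.2, -0.3]
gripper_width: 0.0063
gripper_force: 45.0
```

Request:
{"op": "jog_arm", "data": {
  "deltas": [
    [[-1,0,0,0,0],[-1,0,0,-2,0],[-1,0,0,-1,0],[-1,0,0,0,0],[-1,0,0,0,0]]
  ]
}}

```text
time_s: 35.58
tcp_pos: [0.5128, 0.1392, 0.0549]
eef_rot: [-180.0, -0.0, 0.7]
contact_force: [0.1, 0.6, -0.7]
gripper_width: 0.0065
gripper_force: 45.0
```

```bash
python3 snap.py w11
python3 - <<'E'
from chk import *
print(shank("w11",range(155,212,4),225,290,z=.0545+.0107+.006,th=40))
c=pickle.load(open("w11.pkl","rb"));h=cv2.cvtColor(cv2.imread("pics/w11.png"),cv2.COLOR_BGR2HSV)
print([(y,int(((h[y,230:280,1]<40)&(h[y,230:280,2]>70)&(h[y,230:280,2]<215)).sum())) for y in range(80,175,5)])
E
```

```text
35.625 [0.5129 0.1393 0.055 ] [-1.7998e+02 -4.0000e-02  6.8000e-01] 0.22
(15, 'y at x=.512:', np.float64(0.1386), 'ang', np.float64(0.22))
[(80, 0), (85, 0), (90, 0), (95, 0), (100, 0), (105, 0), (110, 0), (115, 0), (120, 0), (125, 11), (130, 26), (135, 19), (140, 16), (145, 15), (150, 25), (155, 24), (160, 14), (165, 13), (170, 13)]
```

View pics/w11.png

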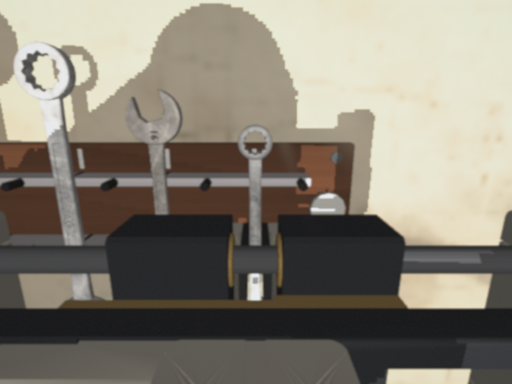

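w11: spanner_10 is held over slot 4, between the pins at (206,184) and (303,184), beside white. Its ring end is at row 124. Lowering.

Request:
{"op": "jog_arm", "data": {
  "deltas": [
    [[-1,0,0,-2,0],[-1,0,0,-1,0],[-1,0,0,-0.4,0],[-1,0,0,0,0],[-1,0,0,0,0]]
  ]
}}

```text
time_s: 36.25
tcp_pos: [0.5128, 0.1396, 0.0208]
eef_rot: [-180.0, -0.0, 0.7]
contact_force: [0.5, 0.6, -0.3]
gripper_width: 0.0065
gripper_force: 45.0
```

Request:
{"op": "jog_arm", "data": {
  "deltas": [
    [[-1,0,0,-0.15,0],[-1,0,0,-0.08,0],[-1,0,0,0,0]]
  ]
}}

```text
time_s: 36.62
tcp_pos: [0.5125, 0.1395, 0.0184]
eef_rot: [-180.0, -0.0, 0.7]
contact_force: [-0.9, -0.2, 2.5]
gripper_width: 0.0066
gripper_force: 45.0
```

Request:
{"op": "jog_arm", "data": {
  "deltas": [
    [[-0.25,0,0,0,0],[-0.25,0,0,0,0],[-0.25,0,0,0,0],[-0.25,0,0,2,0],[-0.25,0,0,4,0],[-0.25,0,2,6,0],[-0.25,-2,3,6,0],[-0.25,-3,4,1,0]]
  ]
}}

```text
time_s: 37.62
tcp_pos: [0.4662, 0.2275, 0.205]
eef_rot: [-179.8, -0.3, 0.6]
contact_force: [-0.0, 1.4, -1.5]
gripper_width: 0.0329
gripper_force: 0.0
```

Request:
{"op": "jog_arm", "data": {
  "deltas": [
    [[-0.25,-1.5,0,0,0],[-0.25,0,0,0,0],[-0.25,0,0,0,0]]
  ]
}}

```text
time_s: 38.0
tcp_pos: [0.4498, 0.2254, 0.2005]
eef_rot: [180.0, 0.0, 0.7]
contact_force: [0.8, -0.7, -0.1]
gripper_width: 0.0327
gripper_force: 0.0
```

```bash
python3 snap.py w12
```

```text
38.05 [0.4499 0.2253 0.2004] [1.7995e+02 3.0000e-02 6.6000e-01] 0.35
```

View pics/w12.png

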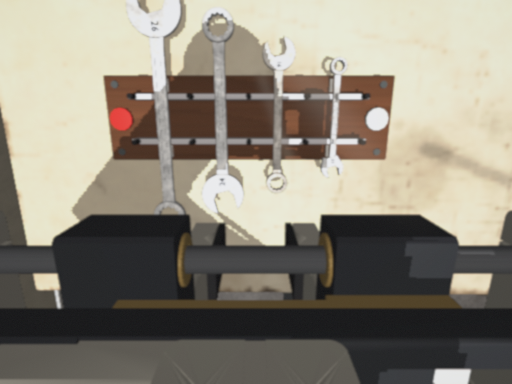

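w12: all four lie on the bars in order from red (120,119) to white (377,119). I'll check each end point numerically.

Run:
```python
from seg import *
c=pickle.load(open("w12.pkl","rb"))
D=plane(c,[(120.5,119),(377,119)],.016)[:,:2];o=D.mean(0);ey=(D[0]-D[1])/np.linalg.norm(D[0]-D[1]);ex=np.array([ey[1],-ey[0]])
print("centre",o.round(4),"disc span",np.linalg.norm(D[0]-D[1]))
# shank centre pixels near/far (rows in view) and end rows
for k,top,bot,(t,b) in((22,(158,45),(167,195),(None,None)),(19,(219,45),(222,168),(9,213)),(12,(279,75),(277,168),(37,194)),(10,(337,78),(333,154),(57,177))):
    S=(plane(c,[top,bot],.035)[:,:2]-o)@np.c_[ex,ey]
    m=S[0]-S[1];out=[k,"y at mid",(S[0,1]-m[1]/m[0]*S[0,0]).round(4),"ang",np.degrees(np.arctan(m[1]/m[0])).round(1)]
    if t:
        E=(plane(c,[(top[0],t),(bot[0],b)],.037)[:,:2]-o)@ex;out+=["x mid",E.mean().round(4),"len",(E[0]-E[1]).round(4)]
    print(*out)
w=plane(c,[(168,201)],.039)[0,:2];print("22 ring far edge cut; ring near-shank edge x",((w-o)@ex).round(4))
```

```text
centre [0.5118 0.2326] disc span 0.29459733029416757
22 y at mid 0.0934 ang -1.0
19 y at mid 0.03 ang -0.2 x mid -0.0002 len 0.2128
12 y at mid -0.0323 ang -0.1 x mid -0.0013 len 0.1645
10 y at mid -0.094 ang 0.8 x mid -0.0006 len 0.1258
22 ring far edge cut; ring near-shank edge x -0.0914
```

```bash
python3 -c "
from plant import r
print(r.close_job())"
```

```text
the job is handed in; nothing more can be done
None
```

All four spanners are on the rack in size order, largest by the red disc and smallest by the white. The last picture puts each within about 1.5 mm of its slot's centre line and within 1° of straight, and the job is handed in; its verdict was not shown.

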